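# Set the drying cabinet: stay and selector

## Task

Set the bench drying cabinet for slow drying. Prop its door ajar with the stay on the roof, so that the stay's third hole from the door lies fully down over the peg. The selector has no scale, so turn it back (anti-clockwise) to its end stop, then seven clicks clockwise, letting go and taking it again as needed; let go of everything and leave the things round about where they are.

Things in the scene. Friction and masses are not known exactly. Their poses are not given: they have to be found in the camera images.
- dryer: Fixed grey drying cabinet 150 (x) x 250 (y) x 170 mm; origin under its centre, x to its back, y left, z up; flat roof 170 mm over the bench. Glazed door: left two thirds of the front; control column right of it, selector on its roof. In this frame, mm: selector axis (-20, -82.5); door's upright hinge axis (-84, -36); peg axis (-44, 109); stay pivot with door shut (-84, 109, 180).
- door (a joint): Door angle, rad: 0 shut, grows to 1.3 as its left edge swings out to the robot (counter-clockwise from above). It rubs a little (under 1 N at the stay's pivot) and stays where left. Hinge axis to stay pivot: 145 mm.
- stay_swivel (a joint): Swing of the stay about its upright pivot on the door, rad: 0 square to the door, pointing to the back; grows counter-clockwise from above, relative to the door. Free to 1.5 either way.
- stay_arm (a joint): Lift of the stay bar about a level axis through its pivot, rad: 0 level (fully down), grows to 0.9 as the ball end rises; it falls by its own weight.
- stay_pivot (a point): The stay's pivot at the door's top edge, at mid-thickness of the bar, 180 mm over the bench. The ball's place alone fixes door, swing and lift: the ball lifts in an arc about this point, and pushing the ball towards the door opens the door.
- stay_ball (a point): Centre of the black ball grip (20 mm across, on a 9 mm neck) on the stay's far end: 145 mm along the bar from the pivot, 28 mm above the bar's mid-thickness. Pinch it from above, fingers either side of the bar.
- stay_hole3 (a point): Centre of the third hole counted from the door (second from the ball). The stay is a flat steel bar 20 mm wide, 5 mm thick, with four 11 mm holes 40, 66, 92 and 118 mm from the pivot. At the start the door is shut and the first hole is over the peg.
- peg_mid (a point): On the axis of the fixed upright peg on the roof, at the height where the middle of the seated bar lies. Peg 8 mm across, tapered over its last 4.5 mm; it ends 6.5 mm above this point, so a hole must rise about 10 mm to come off it.
- selector (a joint): Turn of the selector, rad: 0 at its anti-clockwise end stop, grows clockwise seen from above, to 4.71. Ten positions, a spring detent every 0.524 rad (30 degrees, one click). Leaving a detent takes about 0.1 N m; let go, the knob settles in the nearest one.
- selector_grip (a point): On the selector's axis at the height to grip, 198 mm over the bench. Black knob: round skirt 50 mm across, its top 178 mm over the bench, with an upright bar grip 46 mm long, 13 mm thick, 30 mm high. A white line marks the bar's pointing end: at the stop it points 135 degrees counter-clockwise from the cabinet's x. Ten plain studs round it.
- cone_1: Bystander: dark standing cone 31 mm across, 143 mm tall.
- cone_2: Bystander: dark standing cone 33 mm across, 160 mm tall.
- cone_6: Bystander: dark standing cone 30 mm across, 121 mm tall.
- yellow_tub: Bystander: open cream tub 101 mm across, 78 mm tall.
- pliers_red: Bystander: pliers lying flat, 207x96x15 mm.
- filings_lid: Bystander: low round lid of filings, 85 mm across, 15 mm tall.
- bead_cap: Bystander: shallow round cap of beads, 58 mm across, 13 mm tall, lying on the cabinet's roof between stay and selector.

How it is judged:
By the outcome, as a careful person would: the job done as asked, in the order asked, and still so for the second after the job is handed in, with the robot touching nothing.
It also fails if it takes over 67 s, if anything falls off the work surface, if the arm or the gripper's body presses on something with over 40 N, if the wrist force passes 120 N, or if a joint passes its speed limit or range.

## Robot

A 6-joint arm with a two-finger parallel gripper is mounted at the origin on a cart in front of the work surface, level with it; the furniture and walls round the work are solid. World frame = base frame: x ahead of the robot, y to its left, z up, the work surface at z = 0. Lengths are in m, angles in rad, forces in N, time in s.
With the tool pointing down it reaches from about 0.375 to 0.9 m from the base axis. Payload 3.1 kg.
Tool frame: the origin (TCP) lies at the centre of the arm's flange, where the gripper is bolted on; the fingertips stand robot.tip_extent ahead of it and the grasp point (between the pads) lies 164 mm ahead of it (robot.tip_extent is the distance from the TCP to the fingertips, in m); z points along the fingers, y is the line along which they close (so a half turn about z gives the same grasp; the last joint's range is limited). The gripper opens to 87 mm and grips with 3 to 60 N. Pads are 19 mm wide; open, the fingers measure 117 mm over their backs; the gripper's body (75 mm by 190 mm) begins 51 mm behind the grasp point.
Start: joints at [1.038, 0.527, 1.433, -0, 1.181, -0.178], TCP at [0.217, 0.586, 0.405] pointing down, gripper open.
Joint ranges: [-3.08, 3.08], [-0.75, 2.2], [0.22, 2.44], [-1.43, 4.57], [0, 2.65], [-2.85, 2.85]. Speed limits (rad/s): [2.79, 2.79, 3.14, 3.14, 3.14, 3.14].

## Interface

Orientations are given as a unit quaternion [x, y, z, w].
In Python, from rig import get_obs, camera, hand_in, cut_out, robot gives the robot as it stands.
- The arm moves only by the tool step_arm, never from a script. Its argument "rows" is a list of rows, each a list of 6 numbers: the shift along the world's x, y, z in m, then the turn, a rotation vector about the world's x, y, z in degrees. A call has 1 to 12 rows; each row shifts and turns the commanded pose from where the row before left it; what a row does not reach is not made up. A row lasts 1/8 s, in which the tool goes at most 62.5 mm and 10.7 degrees, less where a joint would pass 70% of its speed; a pose out of reach is approached as far as the arm can. A call is refused whole if a number of a shift passes 0.0625 or a number of a turn 10.7, either way. A call with a gripper value outside its range is refused whole. "jaw" is the finger opening in m, from 0 to 0.087, set as the call begins (left out, the last holds). The fingers move at their own pace and stop on an object; "squeeze" is the grip in N (left out, the last holds). Time passes only in rows, so rows that do not move let the fingers close. It gives the time, the measured TCP pose, the force, the opening and the grip force at its end, in the units of the state.
- get_obs(): the state, without advancing time (a new reading comes with each control period).
- camera(name): name is "scene" or "top" or "wrist"; returns a dict with "pixels" (384x512x3 uint8, blue, green, red), "depth" (384x512 float32, m along the optical axis (not along the pixel's ray), 0 where there is no reading), "fov_y" (degrees; the focal length in pixels is half the picture's height over the tangent of half this angle, whatever the lens; pixels are square), "cx", "cy" (the principal point, pixels), "k1" (the pictures are not rectified: a ray, as slopes to the right and down, at radius r is drawn at 1 + k1 r^2 times it, then the intrinsics apply), "extrinsics" (4x4, takes a point from camera to world coordinates); the wrist camera has in their place "mount" (4x4, takes a point from camera to tool coordinates, whose origin is the TCP and whose axes are the flange's). Camera axes: x right, y up, looking along -z (the intrinsics and any distortion apply to the point x, -y, -z); pixel columns grow to the right and rows downward; lengths in m; the calibration is good to about 2 mm. A picture is of the moment at which its call begins: read the wrist's pose just before it.
- hand_in(): hands the job in; it is judged then, once.
Trained networks look in the newest picture that a camera, given by its name, has taken for a name from the list of things; names that differ only in an ending like _2 or _b are one class to them, and where a whole thing is asked for, a point or a joint stands for the part that bears it (a point fixed in the world has none). Each returns a list of dicts, best first, with "confidence" (0 to 1); they miss things now and then, are a little off and sometimes report something else, mostly with a low value. They report only what shows in the picture. A call takes as long as a camera call.
- cut_out(label, camera): "region" (384x512 bool, what is visible of it) and "extent" ([centre column, centre row, width, height] in pixels, round what is visible of it).
The state is a dict: "time": time; "q": joint angles; "joint_velocities": joint speeds; "joint_torque": joint torques, N m; "position": TCP position; "tool_rot": TCP orientation; "ft_force": force on the tool from outside, world axes, zero at the start; "moment": the same for the moment, N m; "grip_width": finger opening in m; "grip_force": force on a finger pad.
Only numpy, scipy, OpenCV 4.12 (cv2) and the standard library are available. Lean on these libraries where they do the work, as an engineer would, in place of code of your own. Each camera call takes 0.05 s, during which the arm holds its last target. There are 200 camera calls.

## Working session

There is one attempt and no reset: what is moved stays moved. The work goes in short steps, Python scripts to look and compute and a tool call to move; the robot and the scene stay as the last step left them, time stands still between calls to the robot, and variables do not carry over. Pictures are saved under pics/ and viewed, at most 10 in all, crops included, and the job is handed in when it is done.

Besides the shell and the picture viewer there is one more tool, called after "Call:" in YAML: its name, and indented under it one key for each argument. step_arm: Moves the arm, as the interface text tells. Its arguments: {"type":"object","properties":{"rows":{"type":"array"},"jaw":{"type":"number"},"squeeze":{"type":"number"}},"required":["rows"]}

```bash
ls; mkdir -p pics; cat > h.py <<'E'
import numpy as np, cv2
from rig import get_obs, camera, hand_in, cut_out, robot
from scipy.spatial.transform import Rotation as R
def ext(c,o=None):
    if 'extrinsics' in c: return np.array(c['extrinsics'])
    T=np.eye(4);T[:3,:3]=R.from_quat(o['tool_rot']).as_matrix();T[:3,3]=o['position']
    return T@np.array(c['mount'])
def K(c):
    f=192/np.tan(np.radians(c['fov_y'])/2);return np.array([[f,0,c['cx']],[0,f,c['cy']],[0,0,1.]])
def rays(c,uv):
    uv=np.array(uv,float).reshape(-1,1,2)
    return cv2.undistortPoints(uv,K(c),np.array([c['k1'],0,0,0.])).reshape(-1,2)
def cloud(c,o=None):
    v,u=np.mgrid[0:384,0:512]
    s=rays(c,np.stack([u.ravel(),v.ravel()],1));d=c['depth'].ravel().astype(float)
    P=np.stack([s[:,0]*d,-s[:,1]*d,-d],1);T=ext(c,o)
    P=P@T[:3,:3].T+T[:3,3];P[d<=0]=np.nan
    return P.reshape(384,512,3)
def onplane(c,uv,z,o=None):
    s=rays(c,uv);T=ext(c,o);D=np.stack([s[:,0],-s[:,1],-np.ones(len(s))],1)@T[:3,:3].T
    return T[:3,3]+D*((z-T[2,3])/D[:,2])[:,None]
def proj(c,P,o=None):
    T=np.linalg.inv(ext(c,o));p=np.atleast_2d(P)@T[:3,:3].T+T[:3,3]
    s=np.stack([p[:,0]/-p[:,2],-p[:,1]/-p[:,2]],1);r2=(s**2).sum(1,keepdims=True);s=s*(1+c['k1']*r2)
    k=K(c);return s*k[0,0]+[c['cx'],c['cy']]
E
python3 - <<'E'
from h import *
print(robot.__dict__ if hasattr(robot,'__dict__') else robot)
o=get_obs();print(o)
ims=[]
for n in ['scene','top','wrist']:
    c=camera(n);ims.append(c['pixels'].copy());P=cloud(c,o)
    print(n,ext(c,o)[:3,3].round(3))
    for l in ['dryer','door','stay_ball','stay_arm','stay_hole3','peg_mid','selector','selector_grip','bead_cap','cone_1','yellow_tub','pliers_red','filings_lid']:
        try: r=cut_out(l,n)
        except Exception as e: print(l,e);continue
        for x in r[:3]:
            if x['confidence']>.3:
                Q=P[x['region']];print(' ',l,round(x['confidence'],2),np.round(x['extent']),np.nanmedian(Q,0).round(3),np.nanmin(Q,0).round(3),np.nanmax(Q,0).round(3))
cv2.imwrite('pics/a.png',cv2.resize(ims[0],(800,600)));cv2.imwrite('pics/b.png',cv2.resize(ims[1],(800,600)))
E
```

```text
pics
{}
{'time': 0.0, 'q': array([ 1.03750085e+00,  5.28473458e-01,  1.43386482e+00,  2.78966637e-05,
        1.18136660e+00, -1.78536676e-01]), 'joint_velocities': array([ 4.99349595e-04, -2.03143038e-04, -3.13445831e-03, -6.56379211e-05,
        9.48381825e-04,  2.72950499e-04]), 'joint_torque': array([ 1.26564151e-03, -4.40049613e+01, -1.76590276e+01,  6.30921288e-02,
        5.83816285e-02, -1.85682702e-04]), 'position': array([0.21692541, 0.58580018, 0.40377865]), 'tool_rot': array([ 1.76455829e-01,  9.84307993e-01, -9.85425618e-04, -3.80090243e-04]), 'ft_force': array([-0.22110678, -0.2608779 ,  0.00794455]), 'moment': array([-0.02826483, -0.02251659,  0.0222199 ]), 'grip_force': 0.0, 'grip_width': 0.08668106320659784}
scene [-0.131 -0.41   1.168]
  dryer 0.84 [231. 196.  88.  87.] [0.452 0.2   0.167] [ 0.349  0.094 -0.004] [0.628 0.423 0.22 ]
  dryer 0.39 [207. 170.  22.  32.] [0.488 0.338 0.184] [0.405 0.316 0.136] [0.578 0.399 0.22 ]
  door 0.68 [211. 193.  45.  83.] [0.409 0.278 0.119] [ 0.35   0.173 -0.004] [0.578 0.399 0.22 ]
  stay_ball 0.64 [207. 170.  30.  36.] [0.471 
[... 1827 characters left out ...]
.658 0.073 0.065] [0.65  0.056 0.006] [0.67  0.085 0.155]
  cone_1 0.54 [224. 159.  10.  12.] [0.668 0.246 0.049] [0.659 0.233 0.   ] [0.686 0.261 0.131]
  cone_1 0.39 [252. 159.  12.  12.] [0.658 0.153 0.044] [0.649 0.14  0.   ] [0.686 0.164 0.115]
  yellow_tub 0.86 [134. 228.  34.  37.] [0.447 0.561 0.01 ] [ 0.396  0.5   -0.008] [0.506 0.625 0.082]
  pliers_red 0.68 [352. 218.  41.  36.] [ 0.49  -0.167  0.012] [ 0.413 -0.249 -0.007] [ 0.53  -0.027  0.407]
  filings_lid 0.78 [369. 172.  25.  22.] [ 0.62  -0.244  0.01 ] [ 0.577 -0.289 -0.004] [ 0.663 -0.201  0.02 ]
wrist [0.147 0.612 0.384]
  yellow_tub 0.84 [287. 286.  52.  21.] [0.402 0.566 0.026] [ 0.397  0.519 -0.002] [0.436 0.597 0.053]
```

```bash
python3 - <<'E'
from h import *
o=get_obs()
for n in ['scene','top']:
    c=camera(n);P=cloud(c,o)
    m=(abs(P[...,2]-.17)<.004)&(P[...,0]>.3)&(P[...,0]<.65)&(P[...,1]>.02)&(P[...,1]<.45)
    q=P[m][:,:2].astype(np.float32);r=cv2.minAreaRect(q);print(n,m.sum(),r,cv2.boxPoints(r).round(4).tolist(),np.median(P[m][:,2]))
    b=cut_out('stay_ball',n)
    s=P[(P[...,2]>.2)&(P[...,0]>.38)&(P[...,0]<.62)&(P[...,1]>.28)&(P[...,1]<.42)];print('ball',s.mean(0),s.max(0),s.min(0),len(s))
    s=P[(P[...,2]>.2)&(P[...,0]>.38)&(P[...,0]<.62)&(P[...,1]>.08)&(P[...,1]<.2)];print('knob',s.mean(0),s.max(0),s.min(0),len(s))
    x0,y0,w,h=(165,140,120,130) if n=='top' else (180,135,120,130)
    a=cv2.resize(c['pixels'][y0:y0+h,x0:x0+w],None,fx=3.3,fy=3.3,interpolation=cv2.INTER_CUBIC)
    L=a if n=='scene' else np.hstack([L,a])
    if n=='scene':L=a
cv2.imwrite('pics/c.png',L);print(L.shape)
E
```

```text
scene 1914 ((0.49080753326416016, 0.2266724705696106), (0.17022179067134857, 0.24835655093193054), 9.798633575439453) [[0.38580000400543213, 0.3346000015735626], [0.42809998989105225, 0.08980000019073486], [0.59579998254776, 0.11879999935626984], [0.5534999966621399, 0.3634999990463257]] 0.17081557823926619
ball [0.53982091 0.34563656 0.212092  ] [0.54992862 0.35374313 0.21910507] [0.53410527 0.3386064  0.2049906 ] 25
knob [0.49234868 0.14324554 0.20641071] [0.50603847 0.1645768  0.21130295] [0.48138459 0.12253003 0.20013117] 55
top 3267 ((0.49143844842910767, 0.22758997976779938), (0.16562670469284058, 0.24934814870357513), 9.661388397216797) [[0.3889000117778778, 0.33660000562667847], [0.43070000410079956, 0.09080000221729279], [0.593999981880188, 0.11860000342130661], [0.5522000193595886, 0.3643999993801117]] 0.16994384912857874
ball [0.54069772 0.34537353 0.21397187] [0.54887956 0.35372624 0.21865429] [0.53351591 0.33698062 0.20686446] 36
knob [0.49290698 0.14458517 0.20625834] [0.50636644 0.1648142  0.21156177] [0.48069433 0.12340743 0.20117666] 68
(429, 792, 3)
```

View pics/c.png

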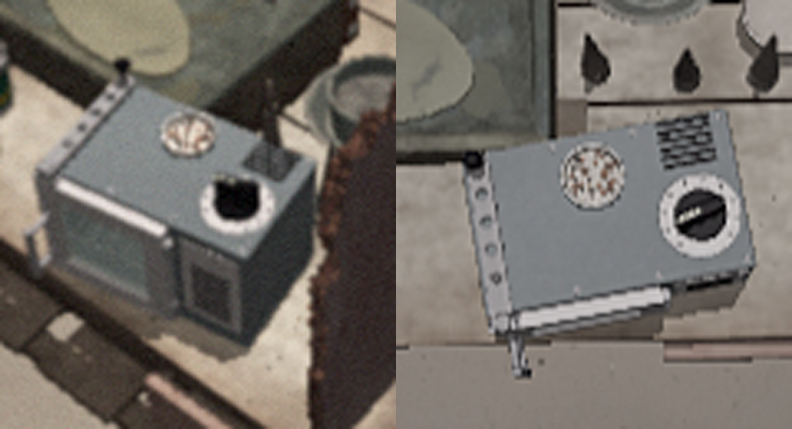

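View pics/a.png

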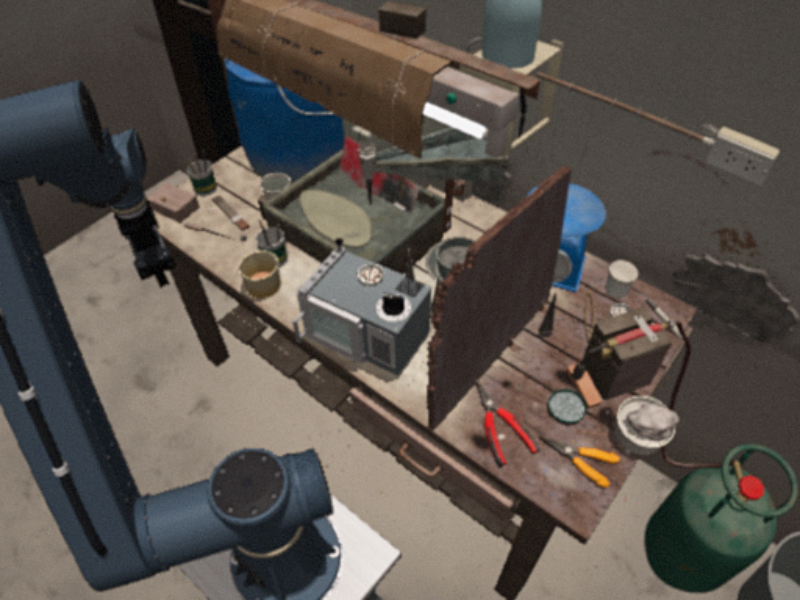

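```bash
python3 - <<'E'
from h import *
print(robot.tip_extent)
for n in ['scene','top']:
    c=camera(n);P=cloud(c).reshape(-1,3)
    m=(P[:,0]>.3)&(P[:,0]<.9)&(P[:,1]>-.15)&(P[:,1]<.6)&(P[:,2]>.225)
    Q=P[m];k=np.round(Q[:,:2]/.05).astype(int)
    for u in np.unique(k,axis=0):
        s=Q[(k==u).all(1)]
        if len(s)>3: print(n,(u*.05).round(2),len(s),s[:,1].min().round(3),s[:,1].max().round(3),'z',s[:,2].min().round(3),s[:,2].max().round(3))
E
```

```text
0.1822
scene [ 0.4  -0.05] 212 -0.038 -0.025 z 0.225 0.382
scene [0.4 0. ] 115 -0.025 -0.012 z 0.229 0.382
scene [ 0.45 -0.05] 445 -0.038 -0.025 z 0.225 0.42
scene [0.45 0.  ] 134 -0.025 -0.009 z 0.377 0.423
scene [ 0.5  -0.05] 443 -0.039 -0.025 z 0.226 0.425
scene [0.5 0. ] 83 -0.025 -0.009 z 0.397 0.426
scene [ 0.55 -0.05] 448 -0.038 -0.025 z 0.227 0.428
scene [0.55 0.  ] 72 -0.025 -0.009 z 0.42 0.43
scene [ 0.6  -0.05] 411 -0.038 -0.025 z 0.225 0.427
scene [0.6 0. ] 63 -0.024 -0.008 z 0.419 0.427
scene [ 0.65 -0.05] 379 -0.037 -0.025 z 0.225 0.422
scene [0.65 0.  ] 51 -0.025 -0.009 z 0.417 0.424
scene [ 0.7  -0.05] 333 -0.038 -0.025 z 0.225 0.418
scene [0.7 0. ] 50 -0.025 -0.009 z 0.412 0.42
scene [ 0.75 -0.05] 315 -0.038 -0.025 z 0.225 0.414
scene [0.75 0.  ] 52 -0.024 -0.009 z 0.408 0.416
scene [0.75 0.25] 17 0.271 0.275 z 0.358 0.397
scene [0.75 0.3 ] 502 0.275 0.325 z 0.353 0.505
scene [0.75 0.35] 491 0.325 0.375 z 0.361 0.515
scene [0.75 0.4 ] 475 0.375 0.425 z 0.254 0.51
scene [0.75 0.45] 691 0.425 0.475 z 0.225 0.518
scene [0.75 0.5 ] 401 0.475 0.525 z 0.367 0.508
scene [0.
[... 3921 characters left out ...]
 492 0.375 0.425 z 0.534 0.545
top [0.85 0.45] 734 0.425 0.475 z 0.534 0.6
top [0.85 0.5 ] 609 0.475 0.525 z 0.535 0.6
top [0.85 0.55] 487 0.525 0.575 z 0.536 0.545
top [0.85 0.6 ] 247 0.575 0.6 z 0.536 0.545
top [0.9 0.1] 137 0.096 0.125 z 0.539 0.545
top [0.9  0.15] 287 0.125 0.175 z 0.264 0.545
top [0.9 0.2] 303 0.175 0.224 z 0.255 0.546
top [0.9  0.25] 388 0.226 0.274 z 0.263 0.547
top [0.9 0.3] 332 0.275 0.325 z 0.257 0.545
top [0.9  0.35] 226 0.325 0.374 z 0.538 0.547
top [0.9 0.4] 332 0.375 0.425 z 0.538 0.584
top [0.9  0.45] 174 0.425 0.456 z 0.539 0.593
top [0.9 0.5] 101 0.497 0.525 z 0.537 0.544
top [0.9  0.55] 235 0.525 0.575 z 0.538 0.546
top [0.9 0.6] 123 0.575 0.6 z 0.537 0.544
```

Call:
step_arm:
  rows:
    - [0.02,-0.015,0.02,0,0,3]
    - [0.03,-0.022,0.02,0,0,3]
    - [0.035,-0.025,0.02,0,0,3]
    - [0.035,-0.026,0.006,0,0,3]
    - [0.035,-0.026,0,0,0,3]
    - [0.035,-0.026,0,0,0,3]
    - [0.035,-0.026,0,0,0,3]
    - [0.035,-0.026,0,0,0,3]
    - [0.035,-0.026,0,0,0,3]
    - [0.028,-0.0225,0,0,0,3]
    - [0,0,0,0,0,0]
    - [0,0,0,0,0,0]
  jaw: 0.05
  squeeze: 20

```text
time: 3.9
position: [0.5397, 0.3457, 0.4705]
tool_rot: [-0.084, 0.996, 0.0, -0.001]
ft_force: [0.4, -0.9, 1.1]
grip_width: 0.05
grip_force: 0.0
```

```bash
cat > look.py <<'E'
from h import *
import sys
o=get_obs();c=camera('wrist');P=cloud(c,o)
T=R.from_quat(o['tool_rot']).as_matrix()
print('t',o['time'],'pos',o['position'].round(4),'yaw',np.degrees(np.arctan2(T[1,1],T[0,1])).round(2),'z',T[:,2].round(3))
m=(abs(P[...,2]-.17)<.005)
print('roofz',np.nanmedian(P[...,2][m]),m.sum())
for l in ['stay_ball','stay_arm','selector','selector_grip','bead_cap']:
    for x in cut_out(l,'wrist')[:1]:
        Q=P[x['region']];print(l,round(x['confidence'],2),np.round(x['extent']),np.nanmedian(Q,0).round(4))
s=P[(P[...,2]>.2)&(P[...,2]<.225)&(P[...,0]<.62)&(P[...,1]>.28)&(P[...,1]<.42)]
if len(s): print('ball',s.mean(0).round(4),s.max(0).round(4),s.min(0).round(4),len(s))
cv2.imwrite(sys.argv[1],cv2.resize(c['pixels'],(800,600)))
E
python3 look.py pics/d.png
```

```text
t 3.9 pos [0.5397 0.3457 0.4705] yaw 99.64 z [-0.001  0.    -1.   ]
roofz 0.16994396377722054 35015
stay_ball 0.8 [256. 109.  28. 194.] [0.4742 0.3362 0.1821]
stay_arm 0.6 [257. 110.  28. 193.] [0.4741 0.3364 0.1822]
selector 0.66 [ 46. 101.  74.  51.] [0.4946 0.1519 0.1794]
selector_grip 0.67 [ 45. 101.  75.  54.] [0.4946 0.1523 0.1796]
bead_cap 0.84 [149. 156.  60.  63.] [0.5327 0.2406 0.1736]
ball [0.5408 0.3476 0.2138] [0.5517 0.3573 0.2184] [0.5328 0.3384 0.2043] 401
```

View pics/d.png

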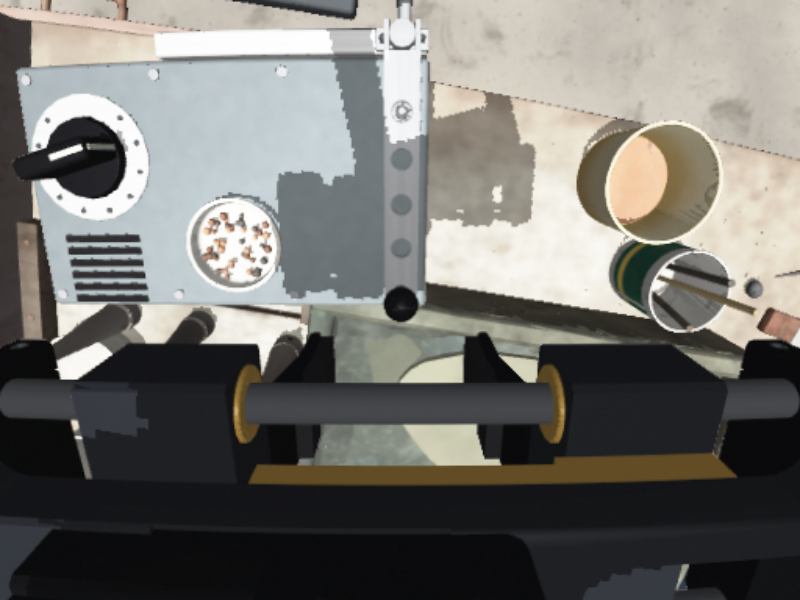

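The wrist view shows the ball at (400,303), the peg in hole 1 at (401,111), the knob at (85,155) and the bead cap at (235,243). I'll take metric positions from these.

```bash
cat > model.py <<'E'
from h import *
th=np.radians(9.7)
M=np.array([[np.cos(th),-np.sin(th)],[np.sin(th),np.cos(th)]])
E
python3 - <<'E'
from model import *
o=get_obs();c=camera('wrist')
s=.64
b=onplane(c,[(400*s,303*s)],.208,o);p=onplane(c,[(401*s,111*s)],.185,o)
h=onplane(c,[(400.5*s,247*s),(401*s,203*s),(401*s,158*s)],.1825,o)
print('ball',b,'peg',p,'holes',h)
d=h[0]-p[0];print('bar angle',np.degrees(np.arctan2(d[1],d[0])),np.linalg.norm(d))
P=cloud(c,o);m=(abs(P[...,2]-.17)<.004);q=P[m][:,:2].astype(np.float32);print(cv2.minAreaRect(q[(q[:,1]<.36)&(q[:,1]>.05)]))
# knob top line ends at z .208
k=onplane(c,[(22*s,165*s),(116*s,148*s)],.208,o);print('line',k)
C=p[0][:2]-M@[-.044,.109];print('C',C,'sel',C+M@[-.02,-.0825],'ball pred',C+M@[.061,.109])
E
```

```text
ball [[0.54259316 0.34804087 0.208     ]] peg [[0.43996361 0.33079956 0.185     ]] holes [[0.51587073 0.34374227 0.1825    ]
 [0.49005451 0.33954286 0.1825    ]
 [0.46489692 0.33515559 0.1825    ]]
bar angle 9.676290068056721 0.07704320254892402
((0.49268007278442383, 0.229198157787323), (0.16606789827346802, 0.2500295341014862), 9.779036521911621)
line [[0.50052009 0.13188887 0.208     ]
 [0.48385083 0.18567307 0.208     ]]
C [0.5016999  0.23077141] sel [0.49588621 0.14608109] ball pred [0.54346247 0.34849094]
```

Call:
step_arm:
  rows:
    - [0.001,0.0015,-0.02,0,0,0]
    - [0.001,0,-0.02,0,0,0]
    - [0,0,-0.02,0,0,0]
    - [0,0,-0.02,0,0,0]
    - [0,0,-0.0125,0,0,0]
    - [0,0,-0.005,0,0,0]
    - [0,0,0,0,0,0]

```text
time: 5.12
position: [0.5422, 0.3472, 0.3734]
tool_rot: [-0.084, 0.996, 0.0, 0.0]
ft_force: [-0.4, -0.0, 0.8]
grip_width: 0.0503
grip_force: 0.0
```

Call:
step_arm:
  rows:
    - [0,0,0,0,0,0]
    - [0,0,0,0,0,0]
    - [0,0,0,0,0,0]
    - [0,0,0,0,0,0]
    - [0,0,0,0,0,0]
  jaw: 0.0
  squeeze: 20

```text
time: 5.75
position: [0.5422, 0.347, 0.3734]
tool_rot: [-0.084, 0.996, 0.0, 0.0]
ft_force: [0.6, -0.1, 0.6]
grip_width: 0.0185
grip_force: 20.0
```

Call:
step_arm:
  rows:
    - [-0.0015,-0.0003,0.0072,0,0,0]
    - [-0.0019,-0.0003,0.0071,0,0,0]
    - [-0.0023,-0.0004,0.007,0,0,0]
    - [-0.0026,-0.0004,0.0069,0,0,0]
    - [-0.003,-0.0005,0.0068,0,0,0]
    - [-0.0032,-0.0006,0.0066,0,0,0]
    - [-0.0036,-0.0006,0.0064,0,0,0]
    - [-0.0039,-0.0007,0.0063,0,0,0]
    - [0,0,0,0,0,0]

```text
time: 6.88
position: [0.5198, 0.3433, 0.4282]
tool_rot: [-0.084, 0.996, 0.0, 0.0]
ft_force: [1.2, -0.3, -1.4]
grip_width: 0.0185
grip_force: 20.0
```

```bash
python3 look.py pics/e.png
```

```text
t 6.875 pos [0.5198 0.3433 0.4282] yaw 99.68 z [ 0.001  0.    -1.   ]
roofz 0.16995862243237259 41087
stay_ball 0.62 [258. 134.  34. 221.] [0.4728 0.3356 0.2128]
stay_arm 0.85 [254. 136.  34. 220.] [0.4725 0.3357 0.2134]
selector 0.98 [ 29. 128.  58.  59.] [0.4896 0.1577 0.1785]
selector_grip 0.59 [ 28. 125.  56.  60.] [0.4897 0.1576 0.1785]
bead_cap 0.95 [133. 188.  71.  64.] [0.5325 0.2405 0.1745]
ball [0.4713 0.3358 0.2128] [0.5063 0.3504 0.225 ] [0.4384 0.3209 0.2   ] 2381
```

View pics/e.png

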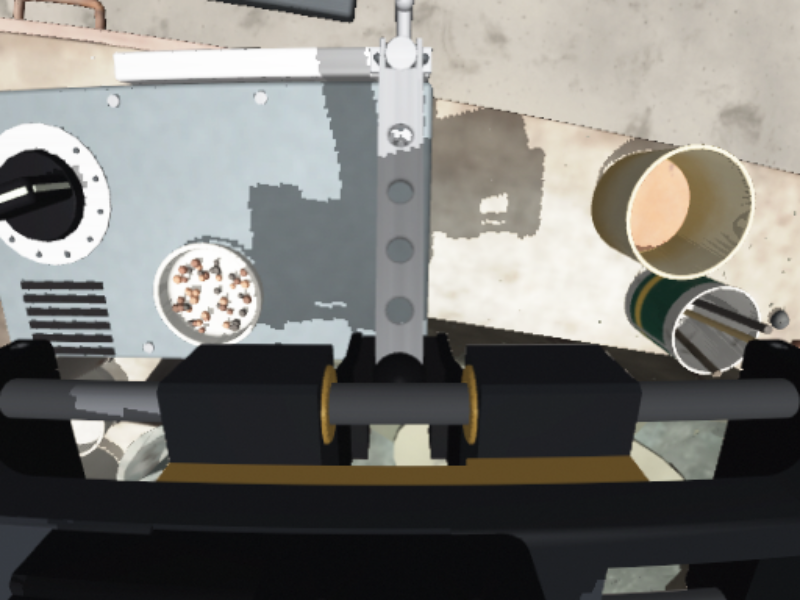

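Call:
step_arm:
  rows:
    - [-0.0065,-0.0007,0,0,0,0.75]
    - [-0.0065,-0.0007,0,0,0,0.75]
    - [-0.0065,-0.0007,0,0,0,0.75]
    - [-0.0065,-0.0007,0,0,0,0.75]
    - [-0.0065,-0.0007,0,0,0,0.75]
    - [-0.0065,-0.0007,0,0,0,0.75]
    - [-0.0065,-0.0007,0,0,0,0.75]
    - [-0.0065,-0.0007,0,0,0,0.75]
    - [0,0,0,0,0,0]

```text
time: 8.3
position: [0.4672, 0.3374, 0.4273]
tool_rot: [-0.137, 0.991, -0.0, -0.001]
ft_force: [-0.2, -1.1, -2.1]
grip_width: 0.0183
grip_force: 20.0
```

```bash
python3 look.py pics/f.png
```

```text
t 8.3 pos [0.4672 0.3374 0.4273] yaw 105.71 z [-0.002 -0.001 -1.   ]
roofz 0.16990793228290807 29825
stay_ball 0.7 [255. 133.  36. 222.] [0.4199 0.3248 0.2118]
stay_arm 0.97 [254. 134.  32. 223.] [0.4185 0.3248 0.2118]
selector 0.75 [ 31. 166.  61.  55.] [0.4871 0.1557 0.1785]
selector_grip 0.66 [ 29. 163.  57.  56.] [0.4873 0.1553 0.1784]
bead_cap 0.89 [127. 224.  58.  36.] [0.5183 0.2289 0.1763]
ball [0.4204 0.3252 0.2129] [0.4538 0.3429 0.225 ] [0.385  0.3073 0.2   ] 2534
```

View pics/f.png

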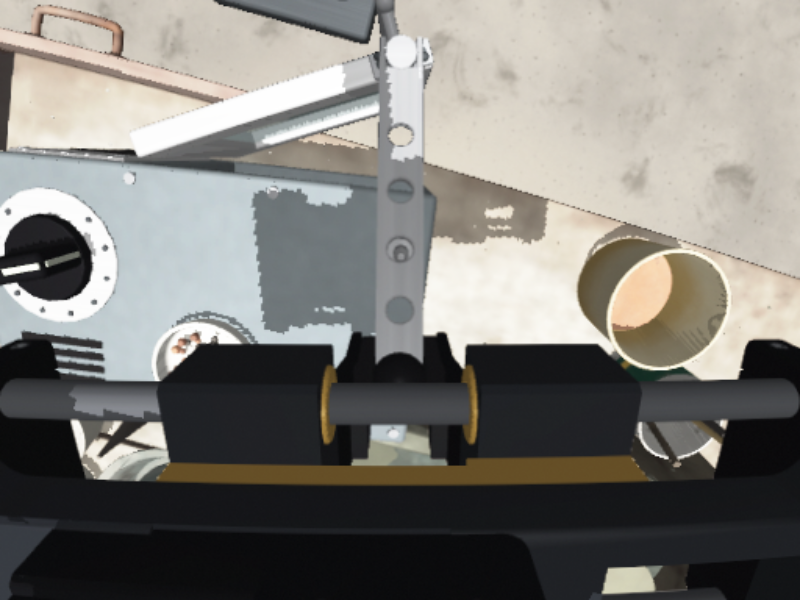

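```bash
python3 - <<'E'
from h import *
o=get_obs();c=camera('wrist');P=cloud(c,o);s=.64
pk=onplane(c,[(400.5*s,253*s)],.1865,o)[0];pv=onplane(c,[(401*s,50*s)],.188,o)[0]
print(pk,pv,np.linalg.norm((pk-pv)[:2]))
# bar: plane fit -> line where height 182.5
m=cut_out('stay_arm','wrist')[0]['region'];Q=P[m];Q=Q[(Q[:,2]>.19)&(Q[:,2]<.24)]
a=np.radians(15.7);u=np.array([np.cos(a),np.sin(a)]);r=(Q[:,:2]-pk[:2])@u;t=(Q[:,:2]-pk[:2])@[-u[1],u[0]]
k=np.polyfit(r,Q[:,2],1);k=np.polyfit(r[abs(np.polyval(k,r)-Q[:,2])<.003],Q[abs(np.polyval(k,r)-Q[:,2])<.003][:,2],1)
print('lift',np.arctan(k[0]),'z at peg',k[1],'axis dist pivot-peg',(k[1]-.180-.0025/np.cos(.4))/k[0],'lateral mid',(t.max()+t.min())/2,np.median(t))
i=cv2.resize(c['pixels'][:,220:300][20:250],None,fx=2.6,fy=2.6,interpolation=cv2.INTER_CUBIC)
h=onplane(c,[(400*s,250*s)],.1825+.0358,o)[0];print('hole3 vs peg',h[:2]-pk[:2],'r',(h[:2]-pk[:2])@u,'expect -.0073-.001')
E
```

```text
[0.43880232 0.33065056 0.1865    ] [0.34991096 0.30574332 0.188     ] 0.09231492124605892
lift 0.3869364463083786 z at peg 0.2202281175134892 axis dist pivot-peg 0.09206346457331523 lateral mid -0.00022619686922245325 -0.000314664092716497
hole3 vs peg [-0.00736455 -0.00238615] r -0.007735487552277661 expect -.0073-.001
```

Call:
step_arm:
  rows:
    - [0.0038,0.0011,-0.0063,0,0,0]
    - [0.0035,0.001,-0.0064,0,0,0]
    - [0.0031,0.0009,-0.0066,0,0,0]
    - [0.0029,0.0008,-0.0068,0,0,0]
    - [0.0025,0.0007,-0.0069,0,0,0]
    - [0.0023,0.0006,-0.007,0,0,0]
    - [0,0,0,0,0,0]

```text
time: 9.57
position: [0.4864, 0.3428, 0.3869]
tool_rot: [-0.136, 0.991, -0.0, -0.0]
ft_force: [-0.9, 0.2, -1.4]
grip_width: 0.0186
grip_force: 20.0
```

Call:
step_arm:
  rows:
    - [0.0009,0.0003,-0.0036,0,0,0]
    - [0.0009,0.0003,-0.0035,0,0,0]
    - [0.0008,0.0002,-0.0036,0,0,0]
    - [0.0008,0.0002,-0.0033,0,0,0]
    - [0,0,0,0,0,0]
    - [0,0,0,0,0,0]

```text
time: 10.32
position: [0.4895, 0.3438, 0.3736]
tool_rot: [-0.136, 0.991, -0.0, -0.0]
ft_force: [-0.8, -0.6, -0.3]
grip_width: 0.0183
grip_force: 20.0
```

Call:
step_arm:
  rows:
    - [0,0,0,0,0,0]
    - [0,0,0,0,0,0]
    - [0,0,0,0,0,0]
    - [0,0,0,0,0,0]
    - [0,0,0.01,0,0,0]
    - [0,0,0.02,0,0,0]
    - [0,0,0.03,0,0,0]
    - [0,0,0.03,0,0,0]
    - [0,0,0.01,0,0,0]
    - [0,0,0,0,0,0]
  jaw: 0.045

```text
time: 11.58
position: [0.4895, 0.3437, 0.4742]
tool_rot: [-0.136, 0.991, 0.0, 0.001]
ft_force: [-0.6, 0.1, -0.4]
grip_width: 0.0454
grip_force: 0.0
```

```bash
python3 look.py pics/g.png; python3 - <<'E'
from h import *
o=get_obs();c=camera('wrist');P=cloud(c,o)
m=cut_out('stay_arm','wrist')[0]['region'];Q=P[m];Q=Q[(Q[:,2]>.172)&(Q[:,2]<.2)]
k=np.polyfit(Q[:,0],Q[:,2],1);print('slope',k[0],'z pcts',np.percentile(Q[:,2],[10,50,90]))
k=cut_out('selector','wrist')
E
```

```text
t 11.575 pos [0.4895 0.3437 0.4742] yaw 105.67 z [ 0.001  0.001 -1.   ]
roofz 0.16996975609370768 31218
stay_ball 0.82 [256. 107.  27. 189.] [0.4216 0.3254 0.1821]
selector 0.89 [ 49. 133.  70.  54.] [0.4909 0.151  0.1787]
selector_grip 0.58 [ 50. 130.  70.  53.] [0.491  0.1511 0.1787]
bead_cap 0.6 [146. 192.  57.  52.] [0.5334 0.2408 0.1745]
ball [0.4882 0.3441 0.2139] [0.499  0.354  0.2186] [0.4801 0.3348 0.2054] 388
slope -0.0020470881990333925 z pcts [0.18100764 0.18204924 0.18305433]
```

View pics/g.png

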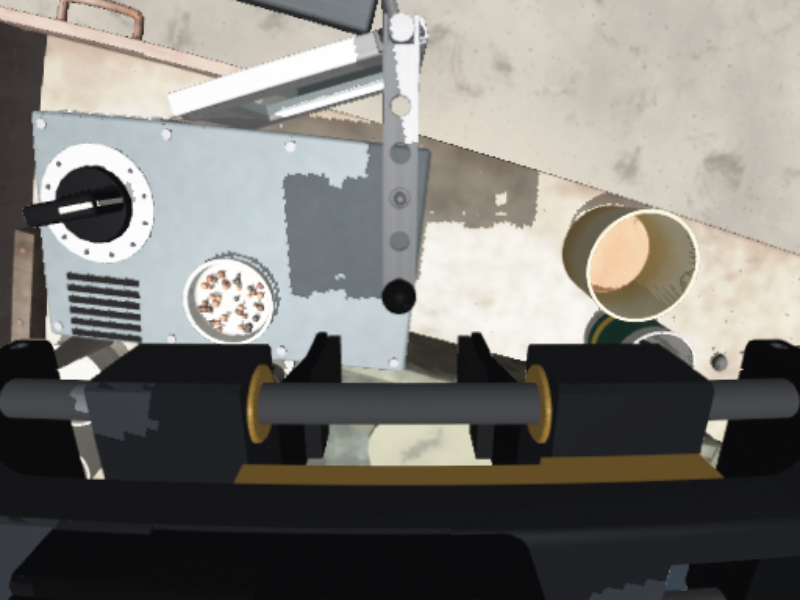

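Call:
step_arm:
  rows:
    - [0.0005,-0.02,0,0,0,-8]
    - [0.0005,-0.02,0,0,0,-9]
    - [0.0005,-0.02,0,0,0,-9]
    - [0.0005,-0.02,0,0,0,-9]
    - [0.0005,-0.02,0,0,0,-9]
    - [0.0005,-0.02,0,0,0,-9]
    - [0.0005,-0.02,0,0,0,-9]
    - [0.0005,-0.02,0,0,0,-9]
    - [0.0005,-0.02,0,0,0,-10]
    - [0.0005,-0.0185,0,0,0,0]
    - [0,0,0,0,0,0]
  jaw: 0.04

```text
time: 13.4
position: [0.4947, 0.1443, 0.4735]
tool_rot: [0.54, 0.842, -0.0, -0.0]
ft_force: [0.0, 0.2, -0.2]
grip_width: 0.0401
grip_force: 0.0
```

```bash
cat > knob.py <<'E'
from h import *
import sys
o=get_obs();c=camera('wrist');P=cloud(c,o)
T=R.from_quat(o['tool_rot']).as_matrix();yaw=np.degrees(np.arctan2(T[1,1],T[0,1]))
print('t',o['time'],o['position'].round(4),'yaw',yaw.round(2),'q6',o['q'][5])
d=np.hypot(P[...,0]-.494,P[...,1]-.145)
b=P[(d<.03)&(P[...,2]>.205)&(P[...,2]<.213)][:,:2]
if len(b)>20:
    r=cv2.minAreaRect(b.astype(np.float32));print('bar top',len(b),r);w=b-b.mean(0);e=np.linalg.svd(w,full_matrices=False)[2][0];print('mean',b.mean(0),'ang',np.degrees(np.arctan2(e[1],e[0]))%180)
g=c['pixels'].astype(int).min(2)
w=(g>150)&(d<.024)&(P[...,2]>.2);
if w.sum()>5:
    q=P[w][:,:2];print('white',w.sum(),q.mean(0),'dir from centre',np.degrees(np.arctan2(*(q.mean(0)-b.mean(0))[::-1])))
# white ring on the roof round the skirt
w=(g>150)&(d<.05)&(P[...,2]<.175);q=P[w][:,:2]
if len(q)>50: print('ring',cv2.minEnclosingCircle(q.astype(np.float32)),cv2.fitEllipse(cv2.convexHull(q.astype(np.float32))))
cv2.imwrite(sys.argv[1],cv2.resize(c['pixels'],(800,600)))
E
python3 knob.py pics/k.png
```

```text
t 13.4 [0.4947 0.1443 0.4735] yaw 24.7 q6 -0.36435990335079255
bar top 632 ((0.49456554651260376, 0.1464262753725052), (0.011800533160567284, 0.04468758776783943), 24.43497657775879)
mean [0.49420233 0.14680877] ang 114.5886299380401
white 89 [0.49206211 0.15170423] dir from centre 113.6141685601185
ring ((0.49399444460868835, 0.14501546323299408), 0.05007329210639) ((0.49865227937698364, 0.14116112887859344), (0.08603544533252716, 0.10218991339206696), 153.61257934570312)
```

View pics/k.png

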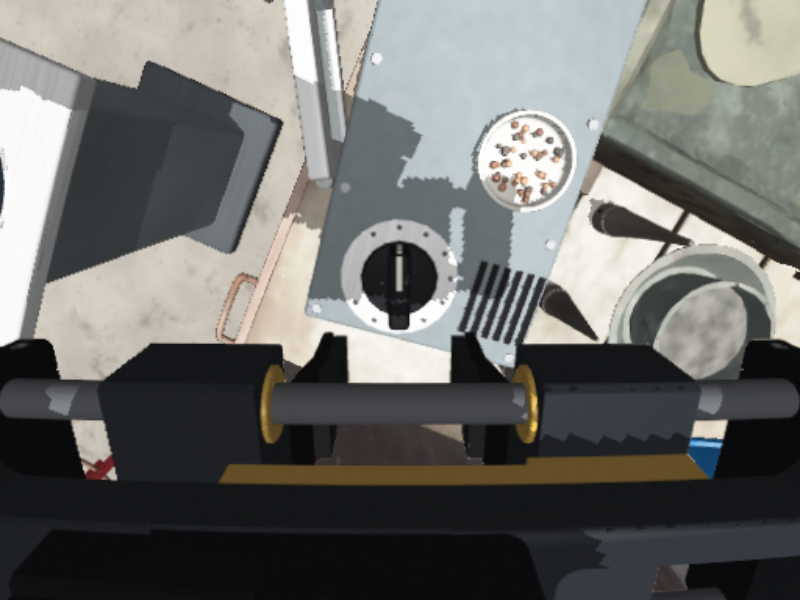

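The bar runs straight up the image at (400,285), with its line toward the top. That puts the pointer at world 114.6°, one click from the stop.

Call:
step_arm:
  rows:
    - [0,0.0017,-0.02,0,0,0]
    - [0,0,-0.025,0,0,0]
    - [0,0,-0.025,0,0,0]
    - [0,0,-0.02,0,0,0]
    - [0,0,-0.0125,0,0,0]
    - [0,0,-0.006,0,0,0]
    - [0,0,0,0,0,0]

```text
time: 14.32
position: [0.4947, 0.1472, 0.3651]
tool_rot: [0.539, 0.842, 0.0, -0.0]
ft_force: [-0.5, -0.6, 0.5]
grip_width: 0.0399
grip_force: 0.0
```

Call:
step_arm:
  rows:
    - [0,0,0,0,0,0]
    - [0,0,0,0,0,0]
    - [0,0,0,0,0,0]
    - [0,0,0,0,0,0]
  jaw: 0.0
  squeeze: 30

```text
time: 14.82
position: [0.4941, 0.1467, 0.3653]
tool_rot: [0.54, 0.842, -0.001, -0.0]
ft_force: [-1.2, -1.3, 3.2]
grip_width: 0.0128
grip_force: 30.0
```

Call:
step_arm:
  rows:
    - [0,0,0,0,0,5]
    - [0,0,0,0,0,5]
    - [0,0,0,0,0,5]
    - [0,0,0,0,0,5]
    - [0,0,0,0,0,5]
    - [0,0,0,0,0,3]
    - [0,0,0,0,0,0]
    - [0,0,0,0,0,0]

```text
time: 15.82
position: [0.4938, 0.1465, 0.3653]
tool_rot: [0.32, 0.947, -0.001, -0.001]
ft_force: [-3.4, -3.4, 5.8]
grip_width: 0.0129
grip_force: 30.0
```

```bash
cat > st.py <<'E'
from h import *
o=get_obs();T=R.from_quat(o['tool_rot']).as_matrix();print(o['time'],o['position'].round(4),'yaw',np.degrees(np.arctan2(T[1,1],T[0,1])).round(2),'F',o['ft_force'].round(2),'M',o['moment'].round(3),o['grip_width'])
E
python3 st.py
```

```text
15.825 [0.4938 0.1465 0.3653] yaw 52.67 F [-3.39 -3.37  5.79] M [-0.608  0.755  0.125] 0.012874163161043208
```

Call:
step_arm:
  rows:
    - [0,0,0,0,0,2]
    - [0,0,0,0,0,2]
    - [0,0,0,0,0,2]
    - [0,0,0,0,0,0]
    - [0,0,0,0,0,0]

```text
time: 16.45
position: [0.4937, 0.1464, 0.3652]
tool_rot: [0.272, 0.962, -0.001, -0.001]
ft_force: [-5.8, -4.5, 5.8]
grip_width: 0.0136
grip_force: 30.0
```

```bash
python3 st.py
```

```text
16.45 [0.4937 0.1464 0.3652] yaw 58.45 F [-5.82 -4.52  5.77] M [-0.704  0.717 -0.696] 0.013611904655996248
```

Call:
step_arm:
  rows:
    - [-0.0007,-0.0005,0,0,0,-8]
    - [-0.0007,-0.0005,0,0,0,-8]
    - [0,0,0,0,0,-8]
    - [0,0,0,0,0,-8]
    - [0,0,0,0,0,-8]
    - [0,0,0,0,0,-8]
    - [0,0,0,0,0,-8]
    - [0,0,0,0,0,-8]
    - [0,0,0,0,0,0]

```text
time: 17.58
position: [0.4939, 0.1465, 0.3653]
tool_rot: [0.739, 0.674, 0.002, 0.0]
ft_force: [1.9, 2.8, -0.0]
grip_width: 0.0127
grip_force: 30.0
```

```bash
python3 st.py
```

```text
17.575 [0.4939 0.1465 0.3653] yaw -5.32 F [ 1.92  2.77 -0.01] M [ 0.364 -0.221  0.023] 0.012749757185438118
```

Call:
step_arm:
  rows:
    - [0,0,0,0,0,-8]
    - [0,0,0,0,0,-8]
    - [0,0,0,0,0,-8]
    - [0,0,0,0,0,-8]
    - [0,0,0,0,0,-8]
    - [0,0,0,0,0,-8]
    - [0,0,0,0,0,-8]
    - [0,0,0,0,0,-4]
    - [0,0,0,0,0,0]

```text
time: 18.7
position: [0.4947, 0.1459, 0.3653]
tool_rot: [0.977, 0.215, 0.003, 0.0]
ft_force: [4.9, 0.3, -3.6]
grip_width: 0.0129
grip_force: 30.0
```

```bash
python3 st.py
```

```text
18.7 [0.4947 0.1459 0.3653] yaw -65.21 F [ 4.91  0.31 -3.61] M [-0.054 -0.793 -0.006] 0.012912603812863566
```

Call:
step_arm:
  rows:
    - [0,0,0,0,0,0]
    - [0,0,0,0,0,0]
    - [0,0,0,0,0,0]
    - [0,0,0.02,0,0,0]
    - [0,0,0.03,0,0,0]
    - [0,0,0.03,0,0,0]
    - [0,0,0.028,0,0,0]
    - [0,0,0,0,0,0]
  jaw: 0.04

```text
time: 19.7
position: [0.4934, 0.1461, 0.4751]
tool_rot: [0.977, 0.214, 0.002, 0.0]
ft_force: [-0.1, 0.0, -0.6]
grip_width: 0.0398
grip_force: 0.0
```

```bash
python3 knob.py pics/l.png
```

```text
t 19.7 [0.4934 0.1461 0.4751] yaw -65.3 q6 1.2100722577036378
bar top 611 ((0.4953364431858063, 0.145138680934906), (0.044226404279470444, 0.011752007529139519), 24.496623992919922)
mean [0.49576702 0.14574944] ang 24.633042663318008
white 76 [0.50599866 0.15094832] dir from centre 26.935963464025384
ring ((0.4940412938594818, 0.1450328528881073), 0.04996928945183754) ((0.49967116117477417, 0.14431478083133698), (0.08593394607305527, 0.1000438928604126), 173.30804443359375)
```

Call:
step_arm:
  rows:
    - [0,0,0,0,0,5]
    - [0,0,0,0,0,10]
    - [0,0,0,0,0,10]
    - [0,0,0,0,0,10]
    - [0,0,0,0,0,10]
    - [0,0,0,0,0,10]
    - [0,0,0,0,0,10]
    - [0,0,0,0,0,10]
    - [0,0,0,0,0,10]
    - [0,0,0,0,0,5]
    - [0,0,0,0,0,0]

```text
time: 21.12
position: [0.4927, 0.1459, 0.4714]
tool_rot: [0.54, 0.842, -0.001, -0.001]
ft_force: [0.1, -0.2, 0.2]
grip_width: 0.0399
grip_force: 0.0
```

Call:
step_arm:
  rows:
    - [0,0,0,0,0,5]
    - [0,0,0,0,0,10]
    - [0,0,0,0,0,10]
    - [0,0,0,0,0,10]
    - [0,0,0,0,0,10]
    - [0,0,0,0,0,10]
    - [0,0,0,0,0,10]
    - [0,0,0,0,0,10]
    - [0,0,0,0,0,10]
    - [0,0,0,0,0,5]
    - [0.001,0,0,0,0,0]
    - [0,0,0,0,0,0]

```text
time: 22.62
position: [0.4942, 0.146, 0.4726]
tool_rot: [-0.213, 0.977, 0.0, -0.0]
ft_force: [0.2, -0.3, 0.6]
grip_width: 0.0401
grip_force: 0.0
```

```bash
python3 st.py
```

```text
22.625 [0.4942 0.146  0.4726] yaw 114.56 F [ 0.2  -0.33  0.64] M [-0.002  0.016  0.005] 0.04014025568423392
```

Descend, grip, turn three clicks clockwise (−90°), release.

Call:
step_arm:
  rows:
    - [0,0,-0.02,0,0,0]
    - [0,0,-0.025,0,0,0]
    - [0,0,-0.025,0,0,0]
    - [0,0,-0.02,0,0,0]
    - [0,0,-0.0125,0,0,0]
    - [0,0,-0.005,0,0,0]
    - [0,0,0,0,0,0]

```text
time: 23.5
position: [0.4944, 0.146, 0.3657]
tool_rot: [-0.214, 0.977, -0.0, 0.0]
ft_force: [0.7, -0.2, -0.0]
grip_width: 0.0398
grip_force: 0.0
```

Call:
step_arm:
  rows:
    - [0,0,0,0,0,0]
    - [0,0,0,0,0,0]
    - [0,0,0,0,0,0]
    - [0,0,0,0,0,0]
  jaw: 0.0

```text
time: 24.0
position: [0.4944, 0.1457, 0.3659]
tool_rot: [-0.214, 0.977, -0.001, 0.0]
ft_force: [0.3, -2.3, 0.6]
grip_width: 0.013
grip_force: 30.0
```

Call:
step_arm:
  rows:
    - [0,0,0,0,0,-8]
    - [0,0,0,0,0,-8]
    - [0,0,0,0,0,-8]
    - [0,0,0,0,0,-8]
    - [0,0,0,0,0,-8]
    - [0,0,0,0,0,-8]
    - [0,0,0,0,0,-8]
    - [0,0,0,0,0,-8]
    - [0,0,0,0,0,-8]
    - [0,0,0,0,0,-8]
    - [0,0,0,0,0,-8]
    - [0,0,0,0,0,-2]

```text
time: 25.5
position: [0.4944, 0.1454, 0.3659]
tool_rot: [0.54, 0.842, -0.001, 0.001]
ft_force: [-0.8, -3.8, 2.0]
grip_width: 0.013
grip_force: 30.0
```

Call:
step_arm:
  rows:
    - [0,0,0,0,0,0]
    - [0,0,0,0,0,0]

```text
time: 25.75
position: [0.4944, 0.1454, 0.3659]
tool_rot: [0.539, 0.842, -0.001, 0.001]
ft_force: [-0.4, -5.5, 2.3]
grip_width: 0.0128
grip_force: 30.0
```

```bash
python3 st.py
```

```text
25.75 [0.4944 0.1454 0.3659] yaw 24.8 F [-0.38 -5.52  2.34] M [-1.069 -0.013 -0.023] 0.012752161700324578
```

Call:
step_arm:
  rows:
    - [0,0,0,0,0,0]
    - [0,0,0,0,0,0]
    - [0,0,0,0,0,0]
    - [0,0,0.02,0,0,0]
    - [0,0,0.03,0,0,0]
    - [0,0,0.03,0,0,0]
    - [0,0,0.03,0,0,0]
    - [0,0,0,0,0,0]
    - [0,0,0,0,0,0]
  jaw: 0.04

```text
time: 26.88
position: [0.4937, 0.1461, 0.4746]
tool_rot: [0.54, 0.842, -0.0, -0.001]
ft_force: [-0.1, -0.6, -0.8]
grip_width: 0.0403
grip_force: 0.0
```

```bash
python3 knob.py pics/m.png; python3 - <<'E'
from h import *
for n in ['top']:
    c=camera(n);P=cloud(c)
    s=P[(P[...,2]>.202)&(P[...,2]<.23)&(P[...,0]>.38)&(P[...,0]<.62)&(P[...,1]>.28)&(P[...,1]<.42)];print('ball',s.mean(0),s.max(0),len(s))
    cv2.imwrite('pics/n.png',cv2.resize(c['pixels'][140:270,165:285],None,fx=4.5,fy=4.5,interpolation=cv2.INTER_CUBIC))
E
```

```text
t 26.875 [0.4937 0.1461 0.4746] yaw 24.69 q6 -0.3606810401211135
bar top 628 ((0.4943470060825348, 0.14635062217712402), (0.012569683603942394, 0.044996995478868484), 25.101810455322266)
mean [0.49432244 0.14677625] ang 114.39069357237702
white 90 [0.49904976 0.13512961] dir from centre -67.90798561832135
ring ((0.4939741790294647, 0.14503006637096405), 0.05006396770477295) ((0.4993535280227661, 0.14249515533447266), (0.0855652466416359, 0.10177743434906006), 143.26736450195312)
ball [0.48866407 0.34205815 0.21379609] [0.49871337 0.35102434 0.22205671] 39
```

View pics/m.png

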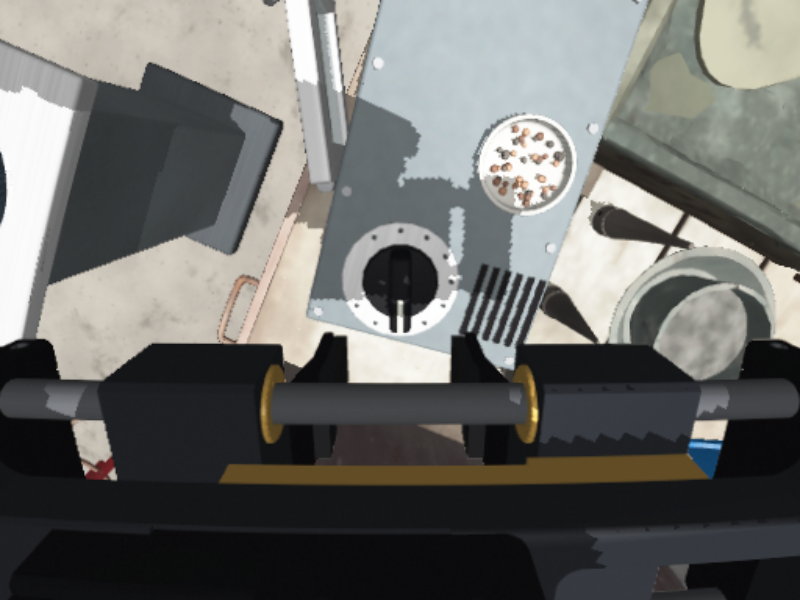

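The white line now points down the image at (400,315), world −65.5°, which is exactly 210° clockwise of the stop. The ball hasn't moved since it was seated.

```bash
python3 -c "
from rig import hand_in
print(hand_in())"
```

```text
the job is handed in; nothing more can be done
None
```

The job is handed in: the door is propped ajar with the stay's third hole fully down over the peg, the selector went back to its end stop and then seven clicks clockwise, and the robot has let go of everything; nothing else was touched.

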